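Press a jammed plug out of a glass column

ROBOT

A 7-joint arm with a two-finger parallel gripper is mounted at the origin on the work surface. World frame = base frame: x ahead of the robot, y to its left, z up, the work surface at z = 0. Lengths are in m, angles in rad, forces in N, time in s.
With the tool pointing down it reaches from about 0.35 to 0.9 m from the base axis. Payload 7.2 kg.
Tool frame: the origin (TCP) lies at the very end of the fingers, on their centre line; the grasp point (between the pads) lies 19 mm behind it; z points along the fingers, y is the direction in which the jaws open and shut (so a half turn about z gives the same grasp; the last joint's range is limited). The gripper opens to 85 mm and grips with 20 to 120 N. Pads are 22 mm wide; open, the fingers measure 114 mm over their backs; the gripper's body (76 mm by 85 mm) begins 54 mm behind the grasp point. The pads swing forward as they close: fully open they stand 13 mm farther back than shut.
Start: joints at [-1.32, 0.411, -0.013, 1.596, 0.006, 1.134, -0.082], TCP at [0.196, 0.594, 0.231] pointing down, gripper open.
Joint ranges: [-2.95, 2.95], [-0.29, 1.99], [-1.47, 1.44], [0.14, 2.54], [-1.03, 4.17], [0.13, 1.85], [-2.86, 2.86]. Speed limits (rad/s): [2.39, 2.39, 3.01, 3.01, 3.14, 3.14, 3.14].

INTERFACE

Orientations are given as a unit quaternion [x, y, z, w].
In Python, from rig import manip, cams gives the robot as it stands.
- The arm moves only by the shell command python3 -m handwheel 'ROWS' [FORCE]. ROWS is JSON, a list of rows, each an object with "xyz": the shift along the tool's x, y, z in cm, a list of three; "turn": the turn about the tool's z in rad; "fingers": the finger opening in cm, from 0 to 8.54. In form: [{"xyz": [dx, dy, dz], "turn": turn, "fingers": fingers}, ...]. A call has 1 to 10 rows; each row shifts and turns the commanded pose from where the row before left it, along the tool's axes as they then stand; what a row does not reach is not made up. A row lasts 1/12 s, in which the tool goes at most 41.7 mm and 7.16 degrees, less where a joint would pass 70% of its speed; a pose out of reach is approached as far as the arm can. A call is refused whole if a number of a shift passes 4.17 or a number of a turn 0.125, either way. A call with a gripper value outside its range is refused whole. The fingers move at their own pace and stop on an object; FORCE is the grip in N (left out, the last holds). Time passes only in rows, so rows that do not move let the fingers close. It gives the time, the measured TCP pose, the force and the opening at its end, in the units of the state.
- manip.observe(): the state, without advancing time (a new reading comes with each control period).
- cams.get_image(name): name is "side" or "top" or "wrist"; returns the picture (400x640x3 uint8, blue, green, red); there is no depth.
- cams.calibration(name): a dict with "vertical_fov" (degrees; the focal length in pixels is half the picture's height over the tangent of half this angle, whatever the lens; pixels are square), "cx", "cy" (the principal point, pixels), "distortion" ([k1, k2, p1, p2, k3] as OpenCV has them; the pictures are not rectified), "camera_from_world" (4x4, takes a point from world to camera coordinates). Camera axes: x right, y down, z forward; pixel columns grow to the right and rows downward; lengths in m; the calibration is good to about 2 mm. A picture is of the moment at which its call begins: read the wrist's pose just before it. calibration takes no time and is no camera call; for the wrist camera it gives the pose at the moment of the call.
- manip.sign_off(): hands the job in, once; it reports no verdict.
The state is a dict: "time_s": time; "q": joint angles; "qvel": joint speeds; "joint_torque": joint torques, N m; "tool_pos": TCP position; "eef_rot": TCP orientation; "ft_force": force on the tool from outside, world axes, zero at the start; "ft_torque": the same for the moment, N m; "opening": finger opening in m.
Only numpy, scipy, OpenCV 4.12 (cv2) and the standard library are available. Lean on these libraries where they do the work, as an engineer would, in place of code of your own. Each camera call takes 0.05 s, during which the arm holds its last target. There are 200 camera calls.

TASK

The bed-support plug is jammed in the bore of the glass column that hangs in the ring stand. Take the thickest of the three push rods from the rack, feel its end gently into the column's top mouth (the rod must never press on the glass with more than 15 N), push the plug right down the bore until it drops out of the bottom into the dish, then draw the rod out and stand it back in the rack. Leave the other rods, the bottle and the end cap where they are, and keep the gripper off the glass and its stand.

Things in the scene. Friction and masses are not known exactly. Their poses are not given: they have to be found in the camera images.
- stand: Ring stand, fixed: grey base plate 230 x 150 x 10 mm, steel post 12 mm thick at x = 90 mm, top 250 mm above the bench, boss head and ring clamp (opening 46 mm, 68 mm outside, centre at x = -30 mm). Origin: centre of the plate's underside. The ring holds an upright clear glass column, open at both ends: bore 28 mm, outside 36 mm, 80 mm long, grey collars 57 mm across 6 mm inside its ends.
- ring_axis (a point): Point on the ring's centre line at the height of the column's top rim, 145 mm above the bench. The ring is wider than the glass and the column is clamped against one side of it: its true axis lies 3.8 to 4.6 mm off this point, to a side that differs each time, so find the mouth by feel or sight. Rim flat, no lead-in; on its rubber washer it gives 1 mm per 5 N pressed down. z up.
- ring_axis_low (a point): Point on the ring's centre line at the height of the glass's lower end, 65 mm above the bench. The white plug in the bore (26 mm across, 18 mm tall, O-ring round its middle) starts with its top face 19 to 43 mm below the top rim. O-ring friction of about 6 to 12 N holds it all the way; it drops free when its middle has just passed the lower end.
- rod_grip (a point): Middle of the thickest push rod's handle: grey cylinder 26 mm across, 56 mm tall, standing upright, z up along the rod. Under the handle a white disc 38 mm across, 6 mm thick (underside 34 mm below this point), then the white shaft. The shaft's end is 134 mm below this point. Mass 0.11 to 0.18 kg.
- rod_tip (a point): Centre of the lower end of the same thickest rod: plain white shaft, 25 mm across, 100 mm long below the disc, square-ended; 1.5 mm to spare all round in the 28 mm bore.
- rod_mid_grip (a point): Middle of the handle of the second push rod: same handle and length, shaft 18 mm across. To be left alone.
- rod_thin_grip (a point): Middle of the handle of the thinnest push rod: same handle and length, shaft 12 mm across. To be left alone.
- rack: Grey rod rack, block 75 x 255 x 46 mm, fixed; origin at the centre of its underside, y along its length, z up. Three equal round nests, 31 mm across and 36 mm deep (floor 10 mm above the bench), at y = -85, 0 and 85 mm. One rod stands upright in each; which rod in which nest varies.
- dish_floor (a point): Centre of the inner floor of the white catch dish under the column, on the stand's plate, fixed: inside 104 x 104 mm, walls 21 mm above the floor, floor 13 mm above the bench. The plug must end here.
- bottle: Clear bottle with a blue cap, 70 mm across, 140 mm tall, origin under its centre. A bystander.
- end_cap: The column's grey screw end cap with a white spigot, 53 mm across, 50 mm tall in all, origin under its centre. A bystander.
Things that resemble listed ones, but are neither listed nor needed, are in the scene too. What is shaped like the part that bears rod_grip but orange or turquoise is not meant.

How it is judged:
On the way, in this order (a step that is already met when the one before it is completed fails the run):
1. the thick rod's end is inside the column's mouth, 12 mm or more below the rim (z of rod_tip in the frame of ring_axis below -0.012 m and horizontal distance between rod_tip and ring_axis below 0.009 m), for 0.2 s.
2. with the thick rod still deep in the bore, the plug has left the column's lower end (z of rod_tip in the frame of ring_axis below -0.06 m and horizontal distance between rod_tip and ring_axis below 0.012 m and height (world z) of plug below 0.052 m), for 0.1 s.
At the end, for the whole second after the job is handed in: the plug lies still on the floor of the dish; the thick rod stands released in a nest of the rack, its end on the nest's floor (within 8 mm), within 0.12 rad of upright and still (x of plug in the frame of dish_floor between -0.052 and 0.052 m and y of plug in the frame of dish_floor between -0.052 and 0.052 m and z of plug in the frame of dish_floor below 0.022 m and linear speed of each of plug, rod below 0.02 m/s and z of rod_tip in the frame of rack between 0.004 and 0.018 m and x of rod_tip in the frame of rack between -0.012 and 0.012 m and y of rod_tip in the frame of rack between -0.105 and 0.105 m and angle between rod_grip's own z axis and vertical below 0.12 rad); the robot touches nothing.
It fails at once if the rod presses on the glass column with more than 15 N (contact force between rod and column above 15 N).
It fails at once if the gripper or the arm presses on the column or the stand with more than 10 N (contact force between any of the fingers, the arm and column above 10 N or contact force between any of the fingers, the arm and stand above 10 N).
It fails at once if another rod is moved by more than 30 mm (distance of any of rod_mid_grip, rod_thin_grip from where it was at the start of the episode above 0.03 m).
It fails at once if the bottle or the end cap is moved by more than 30 mm or tipped over (distance of any of bottle, end_cap from where it was at the start of the episode above 0.03 m or angle between any of bottle, end_cap's own z axis and vertical above 0.4 rad).
It also fails if it takes over 72 s, if anything falls off the work surface, if the arm or the gripper's body presses on something with over 40 N, if the wrist force passes 120 N, or if a joint passes its speed limit or range.

## Working session

There is one attempt and no reset: what is moved stays moved. The work goes in short steps, Python scripts to look and compute and a shell command to move; the robot and the scene stay as the last step left them, time stands still between calls to the robot, and variables do not carry over. Pictures are saved under pics/ and viewed, about 8 in all and at most 12, crops included, and the job is handed in when it is done.

```bash
ls; mkdir -p pics; python3 - <<'E'
from rig import manip,cams
import cv2,numpy as np
s=manip.observe()
print({k:np.round(v,3).tolist() for k,v in s.items()})
for n in ["side","top"]:
    im=cams.get_image(n); cv2.imwrite(f"pics/{n}0.png",im)
    c=cams.calibration(n); print(n,c["vertical_fov"],c["cx"],c["cy"],c["distortion"]); print(np.round(c["camera_from_world"],4).tolist())
E
```

```text
pics
{'time_s': 0.0, 'q': [-1.32, 0.412, -0.013, 1.597, 0.006, 1.134, -0.082], 'qvel': [-0.0, 0.001, -0.001, 0.002, 0.0, -0.0, 0.001], 'joint_torque': [-0.0, -60.063, 0.682, -29.942, 0.014, 0.01, -0.0], 'tool_pos': [0.196, 0.593, 0.23], 'eef_rot': [0.159, 0.987, -0.001, -0.0], 'ft_force': [-0.287, 0.665, -1.037], 'ft_torque': [-0.063, -0.005, -0.025], 'opening': 0.086}
side 54.350614419218445 326.24678902256977 191.69862632392204 [-0.07610047  0.          0.          0.          0.        ]
[[-0.9394, -0.3428, -0.0069, 0.551], [-0.259, 0.7227, -0.6408, 0.2032], [0.2246, -0.6002, -0.7676, 0.9084], [0.0, 0.0, 0.0, 1.0]]
top 53.47288247861824 319.32060160544415 200.95192200325133 [-0.08858903  0.          0.          0.          0.        ]
[[0.0065, -1.0, -0.0025, 0.0239], [-0.9946, -0.0062, -0.1039, 0.6024], [0.1039, 0.0031, -0.9946, 0.8926], [0.0, 0.0, 0.0, 1.0]]
```

View pics/side0.png

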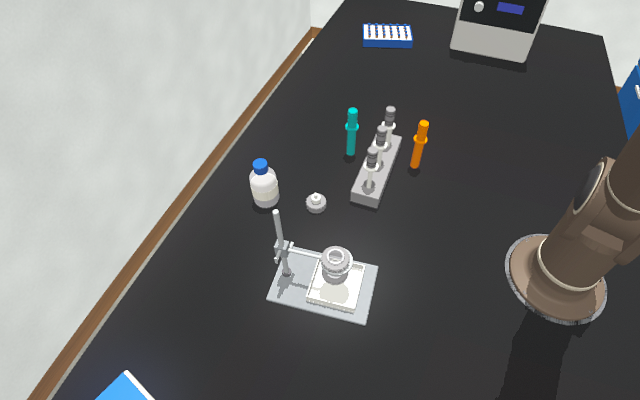

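View pics/top0.png

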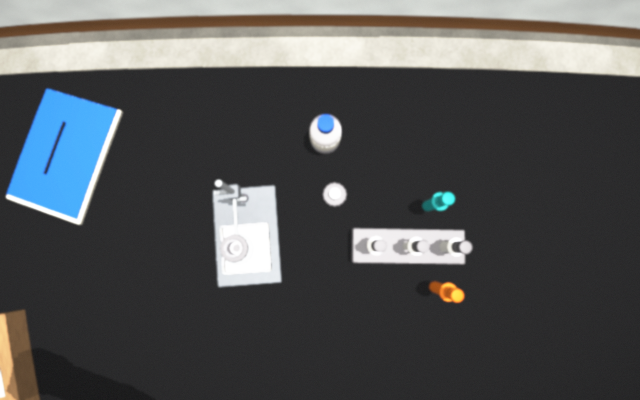

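Side view: stand at about (325,280), with the column mouth at (336,258). The rack runs (365,200)–(395,140), with three grey handles at about (372,157), (381,135) and (390,117). The turquoise (352,120) and orange (422,135) rods are decoys. Top view: rack at (408,246), with the rods at (376,245), (415,246) and (458,247). I'll enlarge to see which shaft is thickest.

```bash
cat > h.py <<'E'
from rig import manip,cams
import cv2,numpy as np
def K(c):
    f=200/np.tan(np.radians(c["vertical_fov"])/2); return np.array([[f,0,c["cx"]],[0,f,c["cy"]],[0,0,1]])
def ray(c,uv):
    n=cv2.undistortPoints(np.array([[uv]],float),K(c),np.array(c["distortion"]))[0,0]
    T=np.array(c["camera_from_world"]); R=T[:3,:3]
    return -R.T@T[:3,3], R.T@np.array([n[0],n[1],1])
def onz(c,uv,z):
    o,d=ray(c,uv); return o+d*(z-o[2])/d[2]
def proj(c,p):
    T=np.array(c["camera_from_world"]); 
    return cv2.projectPoints(np.atleast_2d(p).astype(float),cv2.Rodrigues(T[:3,:3])[0],T[:3,3],K(c),np.array(c["distortion"]))[0][:,0]
E
python3 - <<'E'
from h import *
s=cv2.imread("pics/side0.png");t=cv2.imread("pics/top0.png")
a=cv2.resize(s[95:215,340:440],None,fx=4,fy=4,interpolation=cv2.INTER_CUBIC)
b=cv2.resize(t[215:280,340:484],(400,180),interpolation=cv2.INTER_CUBIC)
b2=cv2.resize(s[235:325,260:385],(400,288),interpolation=cv2.INTER_CUBIC)
cv2.imwrite("pics/crop1.png",np.hstack([a,np.vstack([b,b2,np.zeros((12,400,3),np.uint8)])]))
C=cams.calibration("top");S=cams.calibration("side")
for uv in [(376,245),(415,246),(470,247)]: print(onz(C,uv,.2))
# rack top corners from top view, z=.046
for uv in [(353,228),(465,230),(466,265),(353,263)]: print(onz(C,uv,.046))
for uv in [(213,189),(275,185),(281,283),(219,287)]: print('st',onz(C,uv,.01))
E
```

```text
[ 0.50184731 -0.08011026  0.2       ]
[ 0.50016312 -0.1541045   0.2       ]
[ 0.49827504 -0.26011641  0.2       ]
[ 0.53926126 -0.04939208  0.046     ]
[ 0.535591   -0.30782864  0.046     ]
[ 0.45570248 -0.30825464  0.046     ]
[ 0.4602029  -0.04934025  0.046     ]
st [0.63177649 0.28382307 0.01      ]
st [0.6422049  0.13419039 0.01      ]
st [0.41064878 0.11629582 0.01      ]
st [0.39937799 0.26255387 0.01      ]
```

View pics/crop1.png

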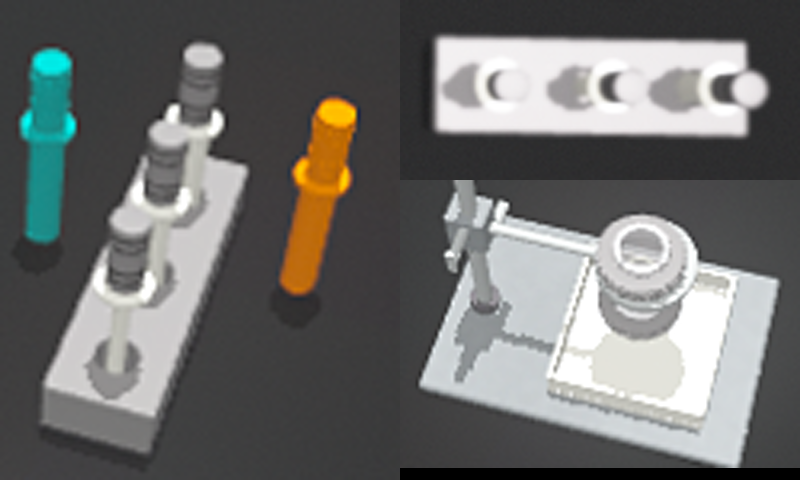

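```bash
r='{"xyz":[0,0,-1.5],"turn":0.125,"fingers":5.0}'; python3 -m handwheel '[{"xyz":[0,0,-1.5],"turn":0.125,"fingers":5.0},{"xyz":[0,0,-1.5],"turn":0.125,"fingers":5.0},{"xyz":[0,0,-1.5],"turn":0.125,"fingers":5.0},{"xyz":[0,0,-1.5],"turn":0.125,"fingers":5.0},{"xyz":[0,0,-1.5],"turn":0.125,"fingers":5.0},{"xyz":[0,0,-1.5],"turn":0.125,"fingers":5.0},{"xyz":[0,0,-1.5],"turn":0.125,"fingers":5.0},{"xyz":[0,0,-1.5],"turn":0.125,"fingers":5.0},{"xyz":[0,0,-1.5],"turn":0.125,"fingers":5.0},{"xyz":[0,0,-1.5],"turn":0.125,"fingers":5.0}]'
```

```text
time_s: 0.93
tool_pos: [0.1958, 0.5933, 0.3816]
eef_rot: [0.709, 0.706, -0.0, 0.0]
ft_force: [-0.6, 0.2, 0.4]
opening: 0.0499
```

```bash
python3 -m handwheel '[{"xyz":[-2.8,2.4,0],"turn":0,"fingers":5.0},{"xyz":[-2.8,2.4,0],"turn":0,"fingers":5.0},{"xyz":[-2.8,2.4,0],"turn":0,"fingers":5.0},{"xyz":[-2.8,2.4,0],"turn":0,"fingers":5.0},{"xyz":[-2.8,2.4,0],"turn":0,"fingers":5.0},{"xyz":[-2.8,2.4,0],"turn":0,"fingers":5.0},{"xyz":[-2.8,2.4,0],"turn":0,"fingers":5.0},{"xyz":[-2.8,2.4,0],"turn":0,"fingers":5.0},{"xyz":[-2.8,2.4,0],"turn":0,"fingers":5.0},{"xyz":[-2.8,2.4,0],"turn":0,"fingers":5.0}]'; python3 - <<'E'
from h import *
c=cams.calibration("wrist"); im=cams.get_image("wrist"); cv2.imwrite("pics/w1.png",im)
T=np.array(c["camera_from_world"]); print(c["vertical_fov"],-T[:3,:3].T@T[:3,3],T[2,:3],T[0,:3]); print(proj(c,[[.5,.2,.145],[.5,-.08,.15],[.5,-.18,.17]]))
E
```

```text
time_s: 1.77
tool_pos: [0.4372, 0.3123, 0.3811]
eef_rot: [0.706, 0.708, -0.0, -0.0]
ft_force: [0.4, 0.8, -0.2]
opening: 0.0503
66.18028563612862 [0.43724747 0.37952878 0.52371607] [ 8.23923016e-04 -2.63612963e-01 -9.64628181e-01] [9.99998298e-01 1.80957324e-03 3.59614882e-04]
[[365.11903159 254.40791571]
 [357.81254437 417.35469326]
 [356.90284589 475.7216128 ]]
```

View pics/w1.png

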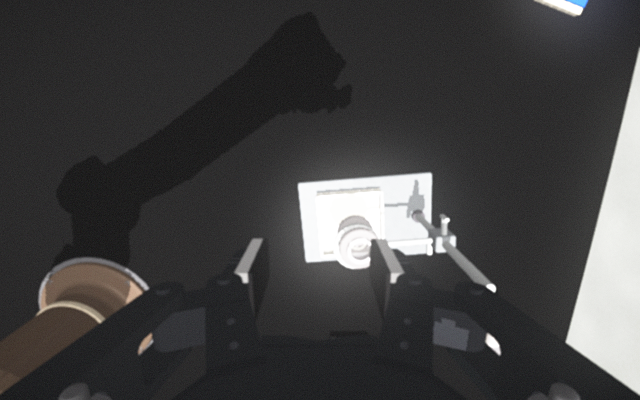

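Wrist view: stand plate (300–435,175–262), column mouth about (357,241), partly hidden by a finger. I'll move so that the mouth is under the camera.

```bash
python3 -m handwheel '[{"xyz":[-3.2,0.9,0.5],"turn":0,"fingers":5.0},{"xyz":[-3.2,0.9,1],"turn":0,"fingers":5.0},{"xyz":[-3.2,0.9,2],"turn":0,"fingers":5.0},{"xyz":[-3.2,0.9,2],"turn":0,"fingers":5.0},{"xyz":[-3.2,0.9,2],"turn":0,"fingers":5.0},{"xyz":[-2,0.5,2],"turn":0,"fingers":5.0},{"xyz":[0,0,1],"turn":0,"fingers":5.0},{"xyz":[0,0,0],"turn":0,"fingers":5.0},{"xyz":[0,0,0],"turn":0,"fingers":5.0},{"xyz":[0,0,0],"turn":0,"fingers":5.0}]'; python3 - <<'E'
from h import *
c=cams.calibration("wrist"); im=cams.get_image("wrist"); cv2.imwrite("pics/w2.png",im)
import json; json.dump({k:np.array(v).tolist() for k,v in c.items()},open("w2.json","w"))
E
```

```text
time_s: 2.65
tool_pos: [0.487, 0.1356, 0.277]
eef_rot: [0.706, 0.708, 0.0, 0.0]
ft_force: [-0.4, 0.9, 0.2]
opening: 0.0501
```

View pics/w2.png

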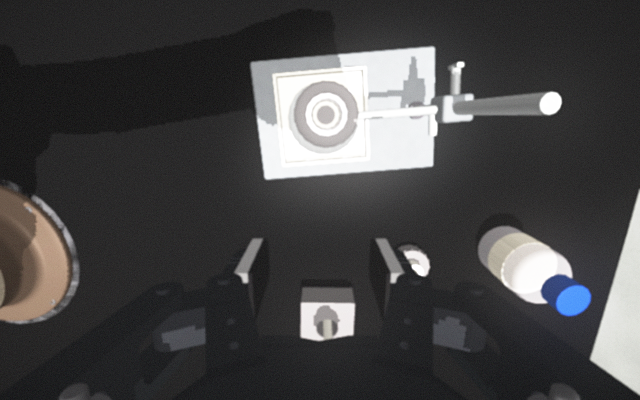

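```bash
python3 -m handwheel '[{"xyz":[-3.75,-1.17,-0.3],"turn":0,"fingers":5.0},{"xyz":[-3.75,-1.17,0],"turn":0,"fingers":5.0},{"xyz":[-3.75,-1.17,0],"turn":0,"fingers":5.0},{"xyz":[-3.75,-1.17,0],"turn":0,"fingers":5.0},{"xyz":[-3.75,-1.17,0],"turn":0,"fingers":5.0},{"xyz":[-3.75,-1.17,0],"turn":0,"fingers":5.0},{"xyz":[-3.75,-1.17,0],"turn":0,"fingers":5.0},{"xyz":[-3.75,-1.17,0],"turn":0,"fingers":5.0},{"xyz":[-3,-1,0],"turn":0,"fingers":5.0},{"xyz":[0,0,0],"turn":0,"fingers":5.0}]'; python3 - <<'E'
from h import *
c=cams.calibration("wrist"); im=cams.get_image("wrist"); cv2.imwrite("pics/w3.png",im)
import json; json.dump({k:np.array(v).tolist() for k,v in c.items()},open("w3.json","w"))
w2=cv2.imread("pics/w2.png")[70:160,280:380]
a=cv2.resize(w2,None,fx=3.6,fy=3.6,interpolation=cv2.INTER_CUBIC)
b=cv2.resize(im[20:300,230:640],(800,546)) 
b=im[0:270,230:640]
b=cv2.resize(b,(440,290)); 
k=cv2.resize(im[60:240,380:520],None,fx=2,fy=2)
cv2.imwrite("pics/crop2.png",np.hstack([np.vstack([a,np.zeros((36,360,3),np.uint8)]),cv2.copyMakeBorder(k,0,0,0,0,0) if 0 else cv2.resize(im[0:270,230:640],(440,360))]))
E
```

```text
time_s: 3.53
tool_pos: [0.3823, -0.2014, 0.2806]
eef_rot: [0.709, 0.706, 0.001, 0.001]
ft_force: [0.8, 0.6, -0.1]
opening: 0.0501
```

View pics/crop2.png

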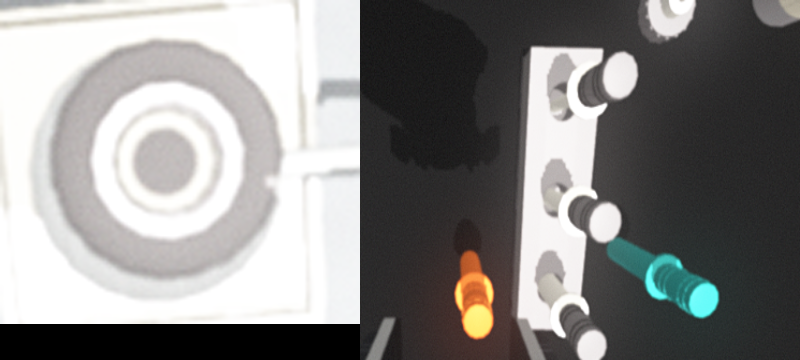

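Left (w2): the column collar is a dark ring about 6.3 mm wide per side, with the white glass rim and the plug in the centre. Right: the three grey-handled candidates have shafts at raw (416,75), (413,148) and (402,217). The lowest looks widest, so I'll confirm in an enlarged crop.

```bash
python3 - <<'E'
from h import *
import json
im=cv2.imread("pics/w3.png")
k=[cv2.resize(im[v-25:v+25,u-25:u+25],(260,260),interpolation=cv2.INTER_CUBIC) for u,v in [(420,75),(420,148),(408,217)]]
s=cv2.imread("pics/side0.png")
cv2.imwrite("pics/crop3.png",np.hstack(k))
c=json.load(open("w2.json")); c={a:np.array(b) if isinstance(b,list) else b for a,b in c.items()}
g=cv2.cvtColor(cv2.imread("pics/w2.png"),6)
print(g[115,288:366:1].tolist()); print(g[72:160,326].tolist())
E
```

```text
[234, 224, 224, 230, 226, 209, 177, 164, 170, 177, 179, 181, 181, 184, 185, 184, 182, 222, 255, 255, 255, 255, 255, 231, 220, 248, 255, 254, 238, 203, 187, 187, 187, 189, 189, 187, 192, 190, 188, 190, 190, 186, 191, 190, 192, 191, 215, 248, 255, 255, 251, 231, 213, 223, 250, 255, 255, 255, 253, 219, 189, 191, 190, 192, 192, 194, 196, 195, 188, 196, 239, 255, 255, 255, 255, 255, 255, 255]
[216, 220, 248, 255, 255, 254, 255, 255, 245, 197, 175, 181, 185, 186, 187, 188, 184, 185, 180, 174, 194, 248, 255, 255, 255, 255, 246, 233, 231, 249, 255, 255, 252, 230, 198, 189, 189, 188, 190, 192, 189, 190, 189, 188, 188, 192, 190, 190, 188, 191, 191, 203, 235, 252, 255, 253, 242, 237, 251, 255, 255, 255, 255, 253, 220, 191, 194, 192, 188, 190, 186, 186, 181, 173, 175, 197, 224, 232, 232, 228, 229, 243, 254, 255, 254, 254, 251, 247]
```

View pics/crop3.png

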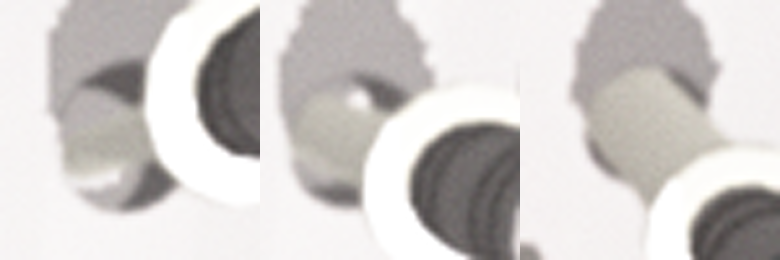

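The third (lowest, raw (408,217)) is the thickest: its shaft nearly fills its nest, while the others measure about 12 and 18 mm. Next: fit the column mouth in w2 and estimate the rod.

```bash
cat >> h.py <<'E'
import json
def save(n):
    c=cams.calibration("wrist"); im=cams.get_image("wrist"); cv2.imwrite(f"pics/{n}.png",im)
    json.dump({k:np.array(v).tolist() for k,v in c.items()},open(n+".json","w")); return c,im
def edges(g,uv,r0,r1,sgn,n=90):
    "radial strongest edge: sgn=-1 bright->dark going out"
    g=cv2.GaussianBlur(g.astype(np.float32),(0,0),.7); P=[]
    rr=np.arange(r0,r1,.1)
    for a in np.linspace(0,2*np.pi,n,endpoint=False):
        x=(uv[0]+rr*np.cos(a)).astype(np.float32)[None]; y=(uv[1]+rr*np.sin(a)).astype(np.float32)[None]
        p=cv2.remap(g,x,y,cv2.INTER_LINEAR)[0]; d=sgn*np.gradient(p)
        i=d.argmax()
        if d[i]>1.0: P.append((x[0,i],y[0,i]))
    return np.array(P)
def circ(P):
    "robust circle in metric plane"
    for _ in range(5):
        A=np.c_[2*P,np.ones(len(P))]; s=np.linalg.lstsq(A,(P**2).sum(1),rcond=None)[0]
        r=np.sqrt(s[2]+s[:2]@s[:2]); e=np.hypot(*(P-s[:2]).T)-r; P=P[abs(e)<max(2.0*e.std(),2e-4)]
    return s[:2],r,e.std(),len(P)
def fit(c,g,uv,r0,r1,sgn,z):
    P=edges(g,uv,r0,r1,sgn); return circ(np.array([onz(c,p,z)[:2] for p in P]))
E
python3 - <<'E'
from h import *
c=json.load(open("w2.json")); g=cv2.imread("pics/w2.png",0)
print("rim",fit(c,g,(326,114),17,26,-1,.145))
print("collar",fit(c,g,(326,114),26,36,1,.139))
print("bore",fit(c,g,(326,114),12,17,-1,.145))
c=json.load(open("w3.json"))
print("rods",[onz(c,uv,.172)[:2] for uv in [(230+(620-360)*.932,75*.75),(230+(604-360)*.932,221*.75),(230+(593-360)*.932,343*.75)]])
E
```

```text
rim (array([0.49345631, 0.20435259]), np.float64(0.018200376684478943), np.float64(0.0001976454045324744), 85)
collar (array([0.49318699, 0.20425257]), np.float64(0.028461901315319962), np.float64(0.00024572241524155623), 76)
bore (array([0.49304275, 0.20436926]), np.float64(0.011183011540078416), np.float64(0.00013414506686628766), 62)
rods [array([ 0.50001851, -0.09051909]), array([ 0.4978237 , -0.17429561]), array([ 0.49813109, -0.25712038])]
```

```bash
python3 -m handwheel '[{"xyz":[-2.5,2.1,0],"turn":0,"fingers":5.0},{"xyz":[-2.5,2.1,0],"turn":0,"fingers":5.0},{"xyz":[-2.5,2.1,0],"turn":0,"fingers":5.0},{"xyz":[-2.5,2.1,0],"turn":0,"fingers":5.0},{"xyz":[-2.4,2.1,0],"turn":0,"fingers":5.0},{"xyz":[0,0,0],"turn":0,"fingers":5.0},{"xyz":[0,0,0],"turn":0,"fingers":5.0}]'; python3 - <<'E'
from h import *
print(manip.observe()["tool_pos"],manip.observe()["eef_rot"])
c,im=save("w4")
print(proj(c,[.498,-.257,.172]))
E
```

```text
time_s: 4.17
tool_pos: [0.4906, -0.3196, 0.2784]
eef_rot: [0.706, 0.708, -0.001, -0.0]
ft_force: [-0.3, 0.7, 0.1]
opening: 0.05
[ 0.49062083 -0.31961061  0.27839336] [ 7.06005295e-01  7.08205606e-01 -1.06520896e-03 -4.55802142e-04]
[[328.32268555 122.09210912]]
```

View pics/w4.png

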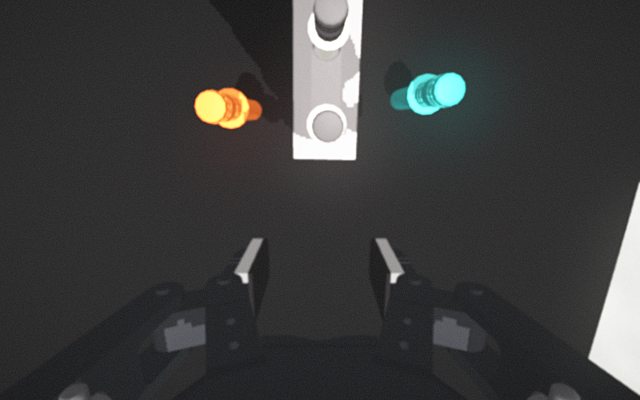

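w4: the thick rod is seen nearly end-on at (328,126) in the nearest nest, with the middle rod at (330,15).

```bash
python3 - <<'E'
from h import *
c=json.load(open("w4.json")); g=cv2.imread("pics/w4.png",0)
print("top",fit(c,g,(328,126),12,18.5,1,.172))
print("disc",fit(c,g,(328,125),18,25,-1,.116))
print(g[126,300:356].tolist())
print(g[100:150,328].tolist())
E
```

```text
top (array([ 0.49722011, -0.2599951 ]), np.float64(0.012303978096892149), np.float64(0.00012388632295792665), 69)
disc (array([ 0.49759113, -0.26019971]), np.float64(0.019496674382943495), np.float64(0.00022412792629906742), 52)
[191, 186, 192, 191, 188, 189, 221, 251, 255, 255, 255, 249, 182, 160, 177, 185, 189, 190, 192, 194, 192, 192, 196, 195, 193, 193, 198, 199, 201, 200, 201, 197, 199, 199, 200, 199, 199, 202, 200, 200, 199, 189, 185, 227, 251, 252, 232, 203, 192, 190, 194, 193, 192, 193, 192, 185]
[200, 197, 198, 213, 243, 255, 255, 255, 255, 254, 205, 173, 190, 201, 203, 204, 206, 204, 201, 201, 202, 203, 202, 201, 197, 198, 201, 198, 198, 197, 194, 193, 192, 190, 191, 189, 185, 187, 186, 182, 175, 179, 218, 247, 253, 253, 253, 253, 253, 253]
```

```bash
python3 -m handwheel '[{"xyz":[3,0.35,0],"turn":0,"fingers":5.0},{"xyz":[2.95,0.35,0],"turn":0,"fingers":5.0},{"xyz":[0,0,0],"turn":0,"fingers":5.0},{"xyz":[0,0,2.5],"turn":0,"fingers":5.0},{"xyz":[0,0,3],"turn":0,"fingers":5.0},{"xyz":[0,0,3],"turn":0,"fingers":5.0},{"xyz":[0,0,0],"turn":0,"fingers":5.0},{"xyz":[0,0,0],"turn":0,"fingers":5.0}]'
```

```text
time_s: 4.88
tool_pos: [0.4956, -0.2587, 0.1944]
eef_rot: [0.706, 0.708, -0.0, -0.001]
ft_force: [-0.4, -0.3, 0.9]
opening: 0.05
```

```bash
python3 -m handwheel '[{"xyz":[-0.14,0.17,1.5],"turn":0,"fingers":5.0},{"xyz":[0,0,1.8],"turn":0,"fingers":5.0},{"xyz":[0,0,1.8],"turn":0,"fingers":5.0},{"xyz":[0,0,1.7],"turn":0,"fingers":5.0},{"xyz":[0,0,0],"turn":0,"fingers":5.0},{"xyz":[0,0,0],"turn":0,"fingers":5.0}]'
```

```text
time_s: 5.38
tool_pos: [0.4984, -0.2618, 0.1279]
eef_rot: [0.706, 0.708, 0.0, 0.0]
ft_force: [0.2, -0.1, 0.6]
opening: 0.0503
```

```bash
python3 -m handwheel '[{"xyz":[0.1,-0.1,0.3],"turn":0,"fingers":5.0},{"xyz":[0,0,0],"turn":0,"fingers":4},{"xyz":[0,0,0],"turn":0,"fingers":2},{"xyz":[0,0,0],"turn":0,"fingers":2},{"xyz":[0,0,0],"turn":0,"fingers":2},{"xyz":[0,0,0],"turn":0,"fingers":1},{"xyz":[0,0,0],"turn":0,"fingers":1},{"xyz":[0,0,0],"turn":0,"fingers":1},{"xyz":[0,0,0],"turn":0,"fingers":1},{"xyz":[0,0,0],"turn":0,"fingers":1}]' 80; python3 - <<'E'
from h import *
for i in range(3):
    s=manip.observe(); print(s["tool_pos"],s["ft_force"],s["opening"]); cams.get_image("top")
E
```

```text
time_s: 6.22
tool_pos: [0.4973, -0.2611, 0.1246]
eef_rot: [0.706, 0.708, 0.001, 0.001]
ft_force: [-1.6, 1.9, 7.3]
opening: 0.0246
[ 0.4973188  -0.2611261   0.12460948] [-1.61983842  1.8669552   7.27611211] 0.024582357896799252
[ 0.49731698 -0.26112116  0.12459538] [-1.43134738  1.07661345  6.9211827 ] 0.02419627415231725
[ 0.49734269 -0.26111127  0.12462749] [-0.34196681  1.22455335  7.14113639] 0.02429192802884301
```

```bash
python3 -m handwheel '[{"xyz":[0,0,-1],"turn":0,"fingers":1},{"xyz":[0,0,-2],"turn":0,"fingers":1},{"xyz":[0,0,-2.5],"turn":0,"fingers":1},{"xyz":[0,0,-2.5],"turn":0,"fingers":1},{"xyz":[0,0,-2.5],"turn":0,"fingers":1},{"xyz":[0,0,-2.5],"turn":0,"fingers":1},{"xyz":[0,0,-2.5],"turn":0,"fingers":1},{"xyz":[0,0,-2],"turn":0,"fingers":1},{"xyz":[0,0,-1],"turn":0,"fingers":1},{"xyz":[0,0,0],"turn":0,"fingers":1}]'
python3 -m handwheel '[{"xyz":[2,0,0],"turn":0,"fingers":1},{"xyz":[3,0,0],"turn":0,"fingers":1},{"xyz":[3.7,0,0],"turn":0,"fingers":1},{"xyz":[3.7,0,0],"turn":0,"fingers":1},{"xyz":[3.7,0,0],"turn":0,"fingers":1},{"xyz":[3.7,0,0],"turn":0,"fingers":1},{"xyz":[3.7,0,0],"turn":0,"fingers":1},{"xyz":[3.7,0,0],"turn":0,"fingers":1},{"xyz":[3,0,0],"turn":0,"fingers":1},{"xyz":[2,0,0],"turn":0,"fingers":1}]'
python3 - <<'E'
from h import *
im=cams.get_image("side"); cv2.imwrite("pics/s1.png",im)
s=manip.observe(); print(s["tool_pos"],s["ft_force"])
E
```

```text
time_s: 7.2
tool_pos: [0.4973, -0.2615, 0.3108]
eef_rot: [0.706, 0.708, 0.001, 0.002]
ft_force: [0.1, -0.4, -1.9]
opening: 0.024
time_s: 8.03
tool_pos: [0.4949, 0.0651, 0.3069]
eef_rot: [0.705, 0.709, -0.001, -0.001]
ft_force: [-0.4, -0.4, -0.7]
opening: 0.0244
[0.49491737 0.06851383 0.30665094] [ 0.64708294  3.73863943 -1.67913675]
```

```bash
python3 -m handwheel '[{"xyz":[2.5,0,0],"turn":0,"fingers":1},{"xyz":[3,0,0],"turn":0,"fingers":1},{"xyz":[3,-0.1,0],"turn":0,"fingers":1},{"xyz":[3,0,0],"turn":0,"fingers":1},{"xyz":[1.9,0,0],"turn":0,"fingers":1},{"xyz":[0,0,0],"turn":0,"fingers":1},{"xyz":[0,0,1.5],"turn":0,"fingers":1},{"xyz":[0,0,1.5],"turn":0,"fingers":1},{"xyz":[0,0,0],"turn":0,"fingers":1},{"xyz":[0,0,0],"turn":0,"fingers":1}]'
python3 - <<'E'
from h import *
a=cams.get_image("side"); s=manip.observe(); print(s["tool_pos"],s["eef_rot"],s["ft_force"]); b=cams.get_image("top")
cv2.imwrite("pics/s2.png",a);cv2.imwrite("pics/t2.png",b)
C=cams.calibration("top")
cv2.imwrite("pics/crop4.png",np.hstack([cv2.resize(a[170:290,280:400],(480,480),interpolation=cv2.INTER_CUBIC),cv2.resize(b[200:300,200:265],(312,480),interpolation=cv2.INTER_CUBIC)]))
E
```

```text
time_s: 8.92
tool_pos: [0.4941, 0.1942, 0.2773]
eef_rot: [0.707, 0.707, -0.001, -0.0]
ft_force: [0.1, -0.2, -1.2]
opening: 0.0244
[0.49471091 0.19441634 0.27815416] [ 7.06736660e-01  7.07476478e-01 -5.70427684e-04  1.98829084e-05] [ 0.70012929 -0.41425234 -1.30027158]
```

View pics/crop4.png

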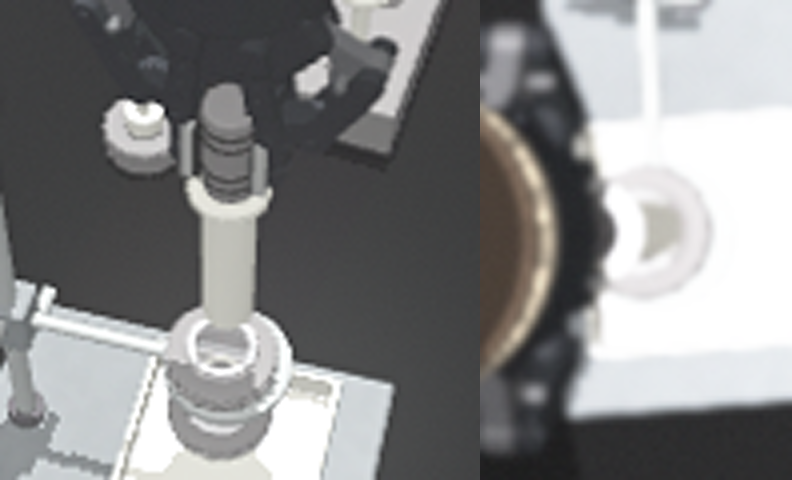

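The rod (crop at (228,290)) hangs upright just above the mouth (220,345), still a little short in y. I'll align it and come down to just above the rim.

```bash
python3 -m handwheel '[{"xyz":[0.9,-0.12,0],"turn":0,"fingers":1},{"xyz":[0,0,0],"turn":0,"fingers":1},{"xyz":[0,0,0.4],"turn":0,"fingers":1},{"xyz":[0,0,0.4],"turn":0,"fingers":1},{"xyz":[0,0,0.4],"turn":0,"fingers":1},{"xyz":[0,0,0],"turn":0,"fingers":1},{"xyz":[0,0,0],"turn":0,"fingers":1},{"xyz":[0,0,0],"turn":0,"fingers":1},{"xyz":[0,0,0],"turn":0,"fingers":1}]'
python3 - <<'E'
from h import *
P=[]
for i in range(4):
    s=manip.observe(); P.append(np.r_[s["tool_pos"],s["ft_force"]]);cams.get_image("side")
print(np.round(P,4)); 
E
```

```text
time_s: 9.77
tool_pos: [0.4937, 0.2041, 0.2664]
eef_rot: [0.706, 0.708, 0.0, 0.0]
ft_force: [-0.4, -0.0, -0.6]
opening: 0.0243
[[ 0.4937  0.2041  0.2664 -0.3645 -0.0242 -0.6312]
 [ 0.4937  0.2042  0.2664  0.0412 -0.6318 -1.0253]
 [ 0.4937  0.2042  0.2664  0.1682  0.6632 -0.8362]
 [ 0.4937  0.2042  0.2664 -0.1775  0.4476 -0.9526]]
```

```bash
python3 -m handwheel '[{"xyz":[-0.09,-0.05,0],"turn":0,"fingers":1},{"xyz":[0,0,0.15],"turn":0,"fingers":1},{"xyz":[0,0,0.15],"turn":0,"fingers":1},{"xyz":[0,0,0.15],"turn":0,"fingers":1},{"xyz":[0,0,0.1],"turn":0,"fingers":1},{"xyz":[0,0,0.1],"turn":0,"fingers":1},{"xyz":[0,0,0.1],"turn":0,"fingers":1},{"xyz":[0,0,0],"turn":0,"fingers":1},{"xyz":[0,0,0],"turn":0,"fingers":1}]'
python3 - <<'E'
from h import *
P=[]
for i in range(4):
    s=manip.observe(); P.append(np.r_[s["tool_pos"],s["ft_force"],s["ft_torque"]]);cams.get_image("side")
print(np.round(P,4)); 
E
```

```text
time_s: 10.72
tool_pos: [0.4931, 0.2033, 0.2587]
eef_rot: [0.706, 0.708, -0.0, 0.0]
ft_force: [0.2, 0.3, -1.4]
opening: 0.0246
[[ 0.4931  0.2033  0.2587  0.1905  0.3266 -1.4294 -0.0068  0.007  -0.0292]
 [ 0.4931  0.2033  0.2588  0.3281  0.2935 -0.5164  0.0131 -0.0289 -0.0303]
 [ 0.4931  0.2033  0.2588 -0.0993 -0.716  -1.7371 -0.0527 -0.0294  0.0051]
 [ 0.4931  0.2033  0.2589  0.2775 -0.1377 -0.4748  0.0061  0.0609  0.0177]]
```

No contact 1 mm past nominal rim height; creep on, watching the force.

```bash
python3 -m handwheel '[{"xyz":[0,0,0.1],"turn":0,"fingers":1},{"xyz":[0,0,0.1],"turn":0,"fingers":1},{"xyz":[0,0,0],"turn":0,"fingers":1}]'
python3 -m handwheel '[{"xyz":[0,0,0.1],"turn":0,"fingers":1},{"xyz":[0,0,0],"turn":0,"fingers":1},{"xyz":[0,0,0],"turn":0,"fingers":1}]'
```

```text
time_s: 11.17
tool_pos: [0.493, 0.2033, 0.2566]
eef_rot: [0.706, 0.708, -0.0, -0.0]
ft_force: [0.7, 0.3, -1.7]
opening: 0.0245
time_s: 11.42
tool_pos: [0.493, 0.2033, 0.2557]
eef_rot: [0.706, 0.708, -0.0, -0.0]
ft_force: [0.2, -0.4, -1.2]
opening: 0.0239
```

```bash
python3 -m handwheel '[{"xyz":[0,0,0.1],"turn":0,"fingers":1},{"xyz":[0,0,0.1],"turn":0,"fingers":1},{"xyz":[0,0,0.1],"turn":0,"fingers":1},{"xyz":[0,0,0.1],"turn":0,"fingers":1},{"xyz":[0,0,0],"turn":0,"fingers":1}]'
python3 -m handwheel '[{"xyz":[0,0,0.15],"turn":0,"fingers":1},{"xyz":[0,0,0.15],"turn":0,"fingers":1},{"xyz":[0,0,0.15],"turn":0,"fingers":1},{"xyz":[0,0,0.15],"turn":0,"fingers":1},{"xyz":[0,0,0.15],"turn":0,"fingers":1},{"xyz":[0,0,0.1],"turn":0,"fingers":1},{"xyz":[0,0,0],"turn":0,"fingers":1}]'
```

```text
time_s: 11.83
tool_pos: [0.493, 0.2033, 0.2515]
eef_rot: [0.706, 0.708, -0.0, -0.0]
ft_force: [-0.1, 0.7, -1.2]
opening: 0.0244
time_s: 12.42
tool_pos: [0.493, 0.2033, 0.243]
eef_rot: [0.706, 0.708, -0.0, -0.0]
ft_force: [-0.8, -0.6, -1.0]
opening: 0.0242
```

```bash
python3 -m handwheel '[{"xyz":[0,0,0.15],"turn":0,"fingers":1},{"xyz":[0,0,0.15],"turn":0,"fingers":1},{"xyz":[0,0,0.15],"turn":0,"fingers":1},{"xyz":[0,0,0.15],"turn":0,"fingers":1},{"xyz":[0,0,0.15],"turn":0,"fingers":1},{"xyz":[0,0,0.15],"turn":0,"fingers":1},{"xyz":[0,0,0],"turn":0,"fingers":1}]'
python3 -m handwheel '[{"xyz":[0,0,0.15],"turn":0,"fingers":1},{"xyz":[0,0,0.15],"turn":0,"fingers":1},{"xyz":[0,0,0.15],"turn":0,"fingers":1},{"xyz":[0,0,0.15],"turn":0,"fingers":1},{"xyz":[0,0,0.15],"turn":0,"fingers":1},{"xyz":[0,0,0.15],"turn":0,"fingers":1},{"xyz":[0,0,0],"turn":0,"fingers":1}]'
```

```text
time_s: 13.0
tool_pos: [0.4929, 0.2033, 0.2339]
eef_rot: [0.706, 0.708, -0.0, -0.0]
ft_force: [-1.1, -0.4, -0.9]
opening: 0.0244
time_s: 13.58
tool_pos: [0.4931, 0.2033, 0.2253]
eef_rot: [0.706, 0.708, 0.0, -0.0]
ft_force: [-1.9, -0.8, 1.8]
opening: 0.0243
```

```bash
python3 -m handwheel '[{"xyz":[0,0,0.15],"turn":0,"fingers":1},{"xyz":[0,0,0.15],"turn":0,"fingers":1},{"xyz":[0,0,0.15],"turn":0,"fingers":1},{"xyz":[0,0,0],"turn":0,"fingers":1}]'
python3 -m handwheel '[{"xyz":[0,0,0.15],"turn":0,"fingers":1},{"xyz":[0,0,0.15],"turn":0,"fingers":1},{"xyz":[0,0,0.15],"turn":0,"fingers":1},{"xyz":[0,0,0],"turn":0,"fingers":1}]'
```

```text
time_s: 13.92
tool_pos: [0.4934, 0.2035, 0.2213]
eef_rot: [0.706, 0.708, 0.001, -0.0]
ft_force: [-1.5, 0.4, 6.3]
opening: 0.0243
time_s: 14.25
tool_pos: [0.4934, 0.2034, 0.2168]
eef_rot: [0.706, 0.708, 0.0, -0.0]
ft_force: [-1.8, -0.7, 6.1]
opening: 0.0246
```

```bash
python3 -m handwheel '[{"xyz":[0,0,0.15],"turn":0,"fingers":1},{"xyz":[0,0,0.15],"turn":0,"fingers":1},{"xyz":[0,0,0.15],"turn":0,"fingers":1},{"xyz":[0,0,0.15],"turn":0,"fingers":1},{"xyz":[0,0,0.15],"turn":0,"fingers":1},{"xyz":[0,0,0.15],"turn":0,"fingers":1},{"xyz":[0,0,0.15],"turn":0,"fingers":1}]'
python3 -m handwheel '[{"xyz":[0,0,0.15],"turn":0,"fingers":1},{"xyz":[0,0,0.15],"turn":0,"fingers":1},{"xyz":[0,0,0.15],"turn":0,"fingers":1},{"xyz":[0,0,0.15],"turn":0,"fingers":1},{"xyz":[0,0,0.15],"turn":0,"fingers":1},{"xyz":[0,0,0.15],"turn":0,"fingers":1}]'
```

```text
time_s: 14.83
tool_pos: [0.4935, 0.2035, 0.2065]
eef_rot: [0.706, 0.708, 0.001, -0.0]
ft_force: [-2.0, -0.5, 7.4]
opening: 0.0239
time_s: 15.33
tool_pos: [0.4935, 0.2035, 0.1975]
eef_rot: [0.706, 0.708, 0.001, -0.0]
ft_force: [-1.7, -1.5, 7.8]
opening: 0.024
```

```bash
python3 -m handwheel '[{"xyz":[0,0,0.15],"turn":0,"fingers":1},{"xyz":[0,0,0.15],"turn":0,"fingers":1},{"xyz":[0,0,0.15],"turn":0,"fingers":1},{"xyz":[0,0,0.15],"turn":0,"fingers":1},{"xyz":[0,0,0.1],"turn":0,"fingers":1}]'
python3 -m handwheel '[{"xyz":[0,0,0.15],"turn":0,"fingers":1},{"xyz":[0,0,0.15],"turn":0,"fingers":1},{"xyz":[0,0,0.15],"turn":0,"fingers":1},{"xyz":[0,0,0.1],"turn":0,"fingers":1},{"xyz":[0,0,0],"turn":0,"fingers":1},{"xyz":[0,0,0],"turn":0,"fingers":1},{"xyz":[0,0,0],"turn":0,"fingers":1}]'
python3 - <<'E'
from h import *
a=cams.get_image("side"); cv2.imwrite("pics/s3.png",a)
cv2.imwrite("pics/crop5.png",cv2.resize(a[200:330,260:390],(650,650)[:2])[:600])
E
```

```text
time_s: 15.75
tool_pos: [0.4935, 0.2035, 0.1904]
eef_rot: [0.706, 0.708, 0.001, -0.0]
ft_force: [-1.7, -0.2, 7.1]
opening: 0.0246
time_s: 16.33
tool_pos: [0.493, 0.2033, 0.1841]
eef_rot: [0.706, 0.708, -0.0, 0.0]
ft_force: [0.2, 0.2, -1.2]
opening: 0.0245
```

View pics/crop5.png

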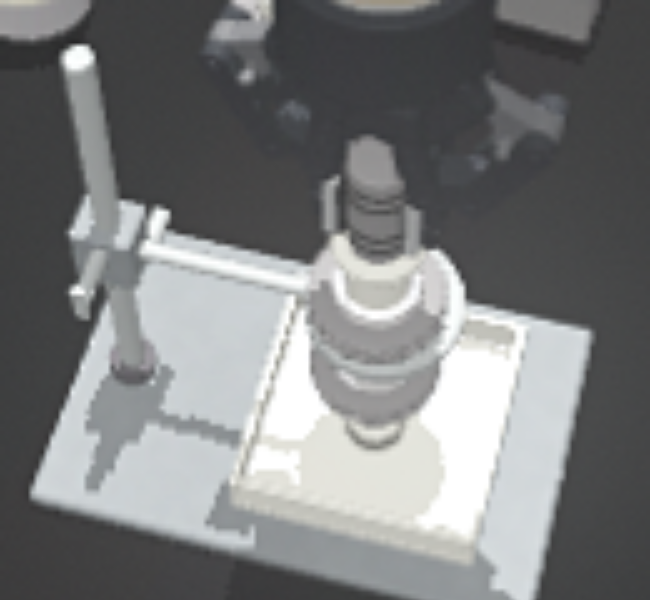

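Force fell from +7 N back to the rod's weight, and the plug is visible just below the column at (375,430). Now I'll draw the rod out.

```bash
python3 -m handwheel '[{"xyz":[0,0,-0.5],"turn":0,"fingers":1},{"xyz":[0,0,-1],"turn":0,"fingers":1},{"xyz":[0,0,-1],"turn":0,"fingers":1},{"xyz":[0,0,-1],"turn":0,"fingers":1},{"xyz":[0,0,-1],"turn":0,"fingers":1},{"xyz":[0,0,-1],"turn":0,"fingers":1},{"xyz":[0,0,-1],"turn":0,"fingers":1},{"xyz":[0,0,-1],"turn":0,"fingers":1},{"xyz":[0,0,-1],"turn":0,"fingers":1},{"xyz":[0,0,-0.5],"turn":0,"fingers":1}]'
python3 -m handwheel '[{"xyz":[0,0,-1],"turn":0,"fingers":1},{"xyz":[0,0,-1.5],"turn":0,"fingers":1},{"xyz":[0,0,-1.5],"turn":0,"fingers":1},{"xyz":[0,0,-0.5],"turn":0,"fingers":1},{"xyz":[0,0,0],"turn":0,"fingers":1}]'
python3 -m handwheel '[{"xyz":[-2,0,0],"turn":0,"fingers":1},{"xyz":[-3,0,0],"turn":0,"fingers":1},{"xyz":[-3.7,0,0],"turn":0,"fingers":1},{"xyz":[-3.7,0,0],"turn":0,"fingers":1},{"xyz":[-3.7,0,0],"turn":0,"fingers":1},{"xyz":[-3.7,0,0],"turn":0,"fingers":1},{"xyz":[-3.7,0,0],"turn":0,"fingers":1},{"xyz":[-3.7,0,0],"turn":0,"fingers":1},{"xyz":[-3.7,0,0],"turn":0,"fingers":1},{"xyz":[-3.7,0,0],"turn":0,"fingers":1}]'
python3 -m handwheel '[{"xyz":[-3,0.1,0],"turn":0,"fingers":1},{"xyz":[-2.5,0.1,0],"turn":0,"fingers":1},{"xyz":[-2,0.1,0],"turn":0,"fingers":1},{"xyz":[0,0,0],"turn":0,"fingers":1},{"xyz":[0,0,0],"turn":0,"fingers":1},{"xyz":[0,0,0],"turn":0,"fingers":1},{"xyz":[0,0,0],"turn":0,"fingers":1}]'
```

```text
time_s: 17.22
tool_pos: [0.4936, 0.2034, 0.276]
eef_rot: [0.706, 0.708, 0.001, 0.0]
ft_force: [-0.7, 0.4, -1.3]
opening: 0.0242
time_s: 17.63
tool_pos: [0.4937, 0.2035, 0.3205]
eef_rot: [0.706, 0.708, 0.001, 0.0]
ft_force: [0.3, -1.1, -1.8]
opening: 0.0242
time_s: 18.47
tool_pos: [0.4931, -0.1442, 0.3186]
eef_rot: [0.706, 0.708, -0.0, -0.0]
ft_force: [0.5, 0.9, -0.8]
opening: 0.024
time_s: 19.05
tool_pos: [0.4971, -0.2162, 0.3188]
eef_rot: [0.706, 0.708, 0.0, -0.001]
ft_force: [-0.0, -0.2, -0.9]
opening: 0.0245
```

```bash
python3 -m handwheel '[{"xyz":[-2,0,0],"turn":0,"fingers":1},{"xyz":[-2.5,0,0],"turn":0,"fingers":1},{"xyz":[0,0,0],"turn":0,"fingers":1},{"xyz":[0,0,2],"turn":0,"fingers":1},{"xyz":[0,0,3],"turn":0,"fingers":1},{"xyz":[0,0,3],"turn":0,"fingers":1},{"xyz":[0,0,3],"turn":0,"fingers":1},{"xyz":[0,0,2],"turn":0,"fingers":1},{"xyz":[0,0,0],"turn":0,"fingers":1},{"xyz":[0,0,0],"turn":0,"fingers":1}]'
```

```text
time_s: 19.88
tool_pos: [0.497, -0.2615, 0.189]
eef_rot: [0.706, 0.708, -0.0, -0.001]
ft_force: [0.3, -0.2, -0.7]
opening: 0.0244
```

```bash
python3 -m handwheel '[{"xyz":[0,0.03,1],"turn":0,"fingers":1},{"xyz":[0,0,1],"turn":0,"fingers":1},{"xyz":[0,0,0.5],"turn":0,"fingers":1},{"xyz":[0,0,0.4],"turn":0,"fingers":1},{"xyz":[0,0,0.3],"turn":0,"fingers":1},{"xyz":[0,0,0],"turn":0,"fingers":1}]'
python3 -m handwheel '[{"xyz":[0,0,0.5],"turn":0,"fingers":1},{"xyz":[0,0,0.5],"turn":0,"fingers":1},{"xyz":[0,0,0.5],"turn":0,"fingers":1},{"xyz":[0,0,0.5],"turn":0,"fingers":1},{"xyz":[0,0,0],"turn":0,"fingers":1},{"xyz":[0,0,0],"turn":0,"fingers":1}]'
```

```text
time_s: 20.38
tool_pos: [0.4971, -0.2626, 0.1568]
eef_rot: [0.706, 0.708, -0.0, -0.0]
ft_force: [-0.1, 0.5, -1.3]
opening: 0.0245
time_s: 20.88
tool_pos: [0.4971, -0.2626, 0.1369]
eef_rot: [0.706, 0.708, -0.0, -0.0]
ft_force: [0.1, -0.2, -0.7]
opening: 0.0244
```

```bash
python3 -m handwheel '[{"xyz":[0.1,0,0.4],"turn":0,"fingers":1},{"xyz":[0,0,0.3],"turn":0,"fingers":1},{"xyz":[0,0,0.2],"turn":0,"fingers":1},{"xyz":[0,0,0.15],"turn":0,"fingers":1},{"xyz":[0,0,0.1],"turn":0,"fingers":1},{"xyz":[0,0,0.05],"turn":0,"fingers":1},{"xyz":[0,0,0],"turn":0,"fingers":1}]'
```

```text
time_s: 21.47
tool_pos: [0.4973, -0.2617, 0.1252]
eef_rot: [0.706, 0.708, -0.0, -0.0]
ft_force: [0.2, -0.7, -1.1]
opening: 0.0242
```

Tip is within about 1 mm of the floor, with no contact yet. I'll release and retreat straight up.

```bash
python3 -m handwheel '[{"xyz":[0,0,0.05],"turn":0,"fingers":1},{"xyz":[0,0,0],"turn":0,"fingers":3},{"xyz":[0,0,0],"turn":0,"fingers":3.5},{"xyz":[0,0,0],"turn":0,"fingers":5},{"xyz":[0,0,0],"turn":0,"fingers":5},{"xyz":[0,0,0],"turn":0,"fingers":5},{"xyz":[0,0,0],"turn":0,"fingers":5}]'
python3 -m handwheel '[{"xyz":[0,0,-1],"turn":0,"fingers":5},{"xyz":[0,0,-2],"turn":0,"fingers":5},{"xyz":[0,0,-3],"turn":0,"fingers":5},{"xyz":[0,0,-3],"turn":0,"fingers":5},{"xyz":[0,0,-3],"turn":0,"fingers":5},{"xyz":[0,0,-3],"turn":0,"fingers":5},{"xyz":[-2,-1,0],"turn":0,"fingers":5},{"xyz":[-4,-1,0],"turn":0,"fingers":5},{"xyz":[0,0,0],"turn":0,"fingers":5},{"xyz":[0,0,0],"turn":0,"fingers":5}]'
python3 - <<'E'
from h import *
a=cams.get_image("side"); c,w=save("w9"); g=cv2.cvtColor(w,6)
uv=proj(c,[.4975,-.2605,.172])[0]; print(uv,"top",fit(c,g,uv,11,20,1,.172),"disc",fit(c,g,proj(c,[.4975,-.2605,.116])[0],17,25,-1,.116))
r=cv2.resize
cv2.imwrite("pics/crop9.png",np.hstack([r(a[90:215,340:440],(400,500)),r(a[235:335,260:380],(400,333))[:333] if 0 else cv2.copyMakeBorder(r(a[235:335,260:380],(400,333)),0,167,0,0,0)]))
E
```

```text
time_s: 22.05
tool_pos: [0.4974, -0.2617, 0.1248]
eef_rot: [0.706, 0.708, 0.0, 0.0]
ft_force: [-0.8, 0.1, -0.9]
opening: 0.0502
time_s: 22.88
tool_pos: [0.4756, -0.3248, 0.2759]
eef_rot: [0.708, 0.706, -0.0, 0.001]
ft_force: [-0.4, 1.2, -1.5]
opening: 0.05
[345.09179958 122.56614571] top (array([ 0.49653271, -0.26082151]), np.float64(0.012242167831129552), np.float64(0.00035711682204672864), 65) disc (array([ 0.49760375, -0.26094966]), np.float64(0.019703687980566292), np.float64(0.0002756192209314989), 36)
```

View pics/crop9.png

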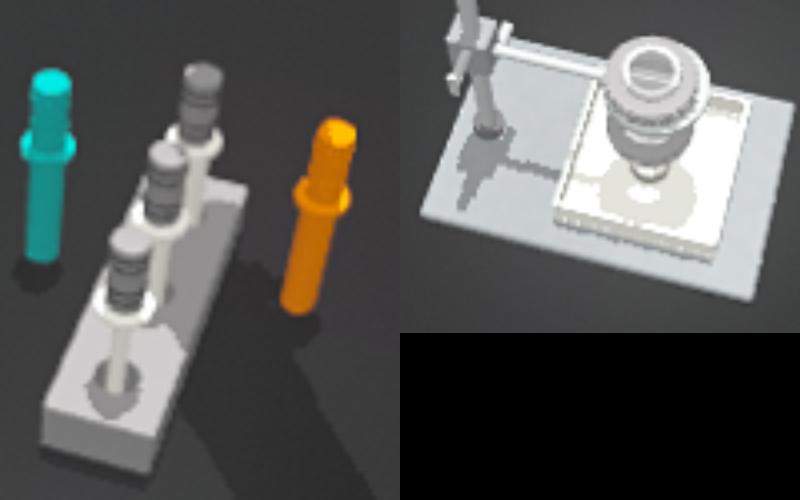

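The crop shows the rod back in its nest, upright, the other rods untouched, and the plug below the column at raw (335,285). I'll check the plug's height and hand in.

```bash
python3 - <<'E'
from h import *
S=cams.calibration("side"); print(onz(S,(335,285),.022), proj(S,[[.4933,.2043,.013],[.4933,.2043,.031],[.4933,.2043,.065]]))
s=manip.observe(); print(s["time_s"],abs(s["qvel"]).max(),s["ft_force"])
print(manip.sign_off())
E
```

```text
[0.49007806 0.20619755 0.022     ] [[333.9005578  285.63020763]
 [333.96948759 282.02230856]
 [334.10564831 274.87550602]]
22.9833 0.024239628558397234 [0.36378373 1.06086865 0.48173062]
the job is handed in; nothing more can be done
None
```

The job is done and handed in at about 23 s of the 72 s allowed; no verdict was reported.

- **Rod:** I picked the thickest rod by its shaft, which nearly fills its nest, and took it from the lowest-y nest.
- **Mouth:** The wrist camera put the column's axis at about (0.493, 0.204). The fitted rim and collar radii were 18.2 and 28.5 mm, against the given 18 and 28.5 mm. The rod went in with no contact I could feel; force readings stayed around its own weight.
- **Plug:** Driving it down read up to about 8 N, and that dropped back to the rod's weight once it came free, with the rod's end about 75 mm below the rim. Readings are only from the end of each move, so I can't rule out brief peaks between them.
- **Rod back in the rack:** It stands released in its original nest. The handle-top and disc fits differ by about 1 mm, so it is near upright (about 0.02 rad). In the last picture the other two rods looked unmoved; the bottle and end cap were outside it, so I did not check them at the end.
- **Plug in the dish:** The last side view showed it beneath the column, about 3–4 mm from its axis by ray onto the dish floor. I did not measure its height separately.
- **Arm:** At hand-in it was clear of everything, with a slight joint motion left (0.024 rad/s).

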